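# Put the round cookie cutter away in the drawer

### The job

The baking class is tidying up: take the round cookie cutter (not the square or the star-shaped one) by its grip and set it down, without dropping it, in the open drawer of the small wooden chest, standing on its cutting edge with the grip up. Then slide the drawer fully shut.

Things in the scene. Friction and masses are not known exactly. Their poses are not given: they have to be found in the camera images.
- round_cutter: Loose round cookie cutter, 60-130 g: steel ring, outside diameter 67 mm, 28 mm deep, with an arched strap carrying a black grip bar. Origin: centre of the lower (cutting) edge, z up. Grip bar centred over the ring: 46 mm long along y, 16 mm wide along x, 48 to 62 mm above the origin. Beside it, in any order: a square (60 mm) and a star cutter (78 mm) with the same steel, height and grip.
- chest_drawer0 (a joint): Slide of the only drawer of a light wood chest fixed left of the middle (260 mm deep and wide, 115 mm high, front towards the robot). In m: 0 = fully shut (hard stop), grows as it comes out along -x of point drawer_floor; starts 0.14 to 0.17. Light friction (about 1 N, more at speed), no catch, stays where left.
- drawer_floor (a point): Point on the drawer's inner floor, mid-width, at the foot of its front inner wall, 22 mm above the table; moves with the drawer. x points into the chest (shutting direction), z up. Inner space: x 0 to 215, y -109 to 109 mm; side walls 71, front 81 mm above the floor. Open above only from x = 0 to joint value - 6 mm; beyond, the chest's top covers it (underside 81, top 93 mm above the floor).
- chest_drawer0_handle (a point): Middle of the drawer's steel bar handle, 120 mm long along y, 77 mm above the table, 35 mm in front of the front panel; moves with the drawer, axes as drawer_floor. The bar can be pushed along +x by closed fingers pointing down in front of it.

How it is judged:
On the way:
1. the round cutter stands released on the floor of the open drawer (x of round_cutter in the frame of drawer_floor between 0.018 and 0.198 m and y of round_cutter in the frame of drawer_floor between -0.09 and 0.09 m and z of round_cutter in the frame of drawer_floor below 0.012 m and angle between round_cutter's own z axis and vertical below 0.2 rad and value of joint chest_drawer0 above 0.08 m and contact force between round_cutter and the fingers below 0.1 N and linear speed of round_cutter below 0.03 m/s), for 0.2 s.
At the end, for the whole second after the job is handed in: The round cutter stands on the floor of the drawer (origin 18 to 198 mm behind the front inner wall, within 90 mm of mid-width, less than 12 mm above the floor), upright within 0.2 rad (11 degrees), released and at rest, and the drawer is shut to within 12 mm (x of round_cutter in the frame of drawer_floor between 0.018 and 0.198 m and y of round_cutter in the frame of drawer_floor between -0.09 and 0.09 m and z of round_cutter in the frame of drawer_floor below 0.012 m and angle between round_cutter's own z axis and vertical below 0.2 rad and value of joint chest_drawer0 below 0.012 m and linear speed of round_cutter below 0.02 m/s and contact force between round_cutter and the fingers below 0.1 N); the robot touches nothing.
It fails at once if the cutter is dropped into the drawer (falls free at more than 0.6 m/s) (x of round_cutter in the frame of drawer_floor between 0.018 and 0.198 m and y of round_cutter in the frame of drawer_floor between -0.09 and 0.09 m and z of round_cutter in the frame of drawer_floor below 0.06 m and contact force between round_cutter and the fingers below 0.05 N and linear speed of round_cutter above 0.6 m/s).
It also fails if it takes over 50 s, if anything falls off the work surface, if the arm or the gripper's body presses on something with over 40 N, if the wrist force passes 120 N, or if a joint passes its speed limit or range.

### The arm

A 7-joint arm with a two-finger parallel gripper is mounted at the origin on the work surface. World frame = base frame: x ahead of the robot, y to its left, z up, the work surface at z = 0. Lengths are in m, angles in rad, forces in N, time in s.
With the tool pointing down it reaches from about 0.425 to 0.925 m from the base axis. Payload 6.8 kg.
Tool frame: the origin (TCP) lies at the very end of the fingers, on their centre line; the grasp point (between the pads) lies 19 mm behind it (env.grip_point_offset is the distance from the TCP to the grasp point, in m); z points along the fingers, y is the line along which they close (so a half turn about z gives the same grasp; the last joint's range is limited). The gripper opens to 88 mm and grips with 3 to 60 N. Pads are 20 mm wide; open, the fingers measure 115 mm over their backs; the gripper's body (75 mm by 178 mm) begins 61 mm behind the grasp point.
Start: joints at [-1.411, 0.477, 0.022, 1.555, -0.011, 1.109, -0.083], TCP at [0.179, 0.651, 0.223] pointing down, gripper open.
Joint ranges: [-2.96, 2.96], [-0.34, 2.1], [-1.41, 1.46], [0.24, 2.44], [-1.37, 4.51], [0.17, 1.92], [-2.96, 2.96]. Speed limits (rad/s): [2.39, 2.39, 3.14, 3.14, 3.14, 3.14, 3.14].

### API

Orientations are given as a rotation vector (axis times angle).
In Python, from plant import env gives the robot as it stands.
- The arm moves only by the tool step_hand, called after ">>>" as name(argument=value, ...), one argument or row to a line, values as JSON. Schema: {"type":"object","properties":{"plan":{"type":"array","items":{"type":"object","properties":{"xyz":{"type":"array","items":{"type":"number"},"minItems":3,"maxItems":3},"spin":{"type":"number"}},"additionalProperties":false},"minItems":1,"maxItems":12},"jaw":{"type":"number"},"only":{"type":"string"},"quiet":{"type":"boolean"},"lines":{"type":"string"}},"required":["plan"],"additionalProperties":false}. plan is a list of rows, 1 to 12 of them, each an object with the fields xyz (a list: dx, dy, dz in m), spin (a turn about the tool's z in rad); a field left out counts as zero; each row shifts and turns the commanded pose from where the row before left it, along the tool's axes as they then stand; what a row does not reach is not made up. A row lasts 1/8 s, in which the tool goes at most 0.0625 m and 0.188 rad, less where a joint would pass 70% of its speed; a pose out of reach is approached as far as the arm can. jaw is the opening from 0.0 (shut) to 1.0 (fully open), set as the call begins (left out keeps the last). The fingers move at their own pace and stop on an object; the grip force is fixed at half the most. Time passes only in rows, so rows that do not move let the fingers close. The tool returns the time, the measured TCP pose, the force, the opening and the grip force at its end. only (a regular expression) keeps the lines of the reply that match it, lines (a string "A,B") keeps lines A to B, and quiet returns only ok. Input that does not fit is refused with a message, and nothing moves.
- env.get_state(): the state, without advancing time (a new reading comes with each control period).
- env.get_image(name): name is "side" or "top" or "wrist"; returns a dict with "pixels" (480x640x3 uint8, red, green, blue), "intrinsics" (3x3 intrinsics, pixels), "pose" (4x4, takes a point from camera to world coordinates); the wrist camera has in their place "mount" (4x4, takes a point from camera to tool coordinates, whose origin is the TCP and whose axes are the flange's). Camera axes: x right, y up, looking along -z (the intrinsics and any distortion apply to the point x, -y, -z); pixel columns grow to the right and rows downward; lengths in m; the calibration is good to about 2 mm. A picture is of the moment at which its call begins: read the wrist's pose just before it. There is no depth.
- env.close_job(): hands the job in; it is judged then, once.
The state is a dict: "clock": time; "joints": joint angles; "qvel": joint speeds; "effort": joint torques, N m; "tool_pos": TCP position; "tool_rot": TCP orientation; "ft_force": force on the tool from outside, world axes, zero at the start; "wrist_torque": the same for the moment, N m; "grip_width": opening from 0.0 (shut) to 1.0 (fully open); "gripper_force": force on a finger pad.
Only numpy, scipy, OpenCV 4.12 (cv2) and the standard library are available. Lean on these libraries where they do the work, as an engineer would, in place of code of your own. Each camera call takes 0.05 s, during which the arm holds its last target. There are 200 camera calls.

## Working session

There is one attempt and no reset: what is moved stays moved. The work goes in short steps, Python scripts to look and compute and a tool call to move; the robot and the scene stay as the last step left them, time stands still between calls to the robot, and variables do not carry over. Pictures are saved under pics/ and viewed, at most 10 in all, crops included, and the job is handed in when it is done.

```bash
ls; mkdir -p pics
```

Run:
```python
from plant import env
import cv2,numpy as np
s=env.get_state();print(s['clock'],s['tool_pos'],s['tool_rot'],s['grip_width'],env.grip_point_offset)
for n in('top','side'):
    d=env.get_image(n);cv2.imwrite(f'pics/{n}0.png',d['pixels'][:,:,::-1]);print(n,np.round(d['intrinsics'],1).tolist(),np.round(d['pose'],3).tolist())
    np.savez(f'{n}0.npz',**{k:d[k] for k in('pixels','intrinsics','pose')}); print(d.keys())
```

```text
pics
plant.py
0.0 [0.17846637 0.65033453 0.22168684] [-4.19331582e-01 -3.11338234e+00  2.92599991e-03] 0.9998565496346716 0.0187
top [[547.2, 0.0, 318.6], [0.0, 547.2, 248.8], [0.0, 0.0, 1.0]] [[-0.034, 0.975, -0.221, 0.372], [-0.999, -0.033, 0.007, -0.002], [-0.001, 0.221, 0.975, 1.121], [0.0, 0.0, 0.0, 1.0]]
dict_keys(['pixels', 'intrinsics', 'pose'])
side [[477.2, 0.0, 325.9], [0.0, 477.2, 228.7], [0.0, 0.0, 1.0]] [[0.996, 0.065, -0.057, 0.557], [-0.086, 0.644, -0.76, -0.567], [-0.013, 0.762, 0.647, 0.565], [0.0, 0.0, 0.0, 1.0]]
dict_keys(['pixels', 'intrinsics', 'pose'])
```

View pics/top0.png

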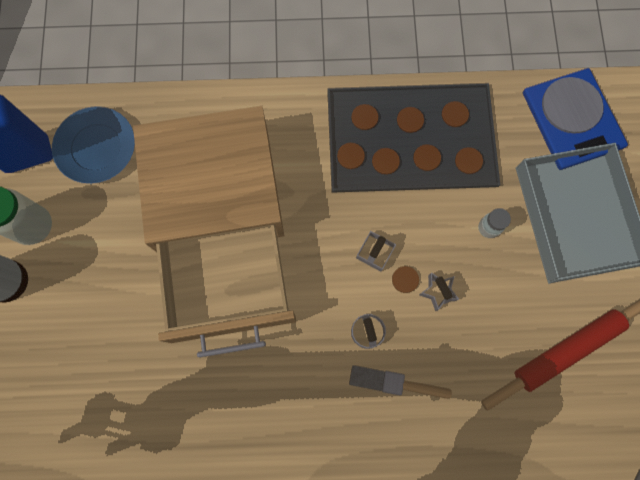

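View pics/side0.png

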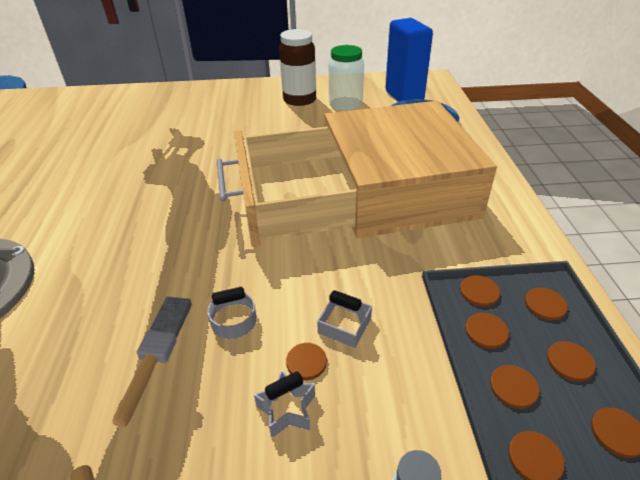

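The top view shows the round cutter at about (368,331), its grip at (370,329). The drawer is open at lower left, with the handle from (199,354) to (264,346). In the side view the round grip is at (228,296) and the handle spans (220,162) to (224,197).

Create h.py:
```python
import numpy as np,cv2
def load(n):
    d=np.load(n+'.npz');return d['pixels'],d['intrinsics'],d['pose']
def ray(K,T,uv):
    v=T[:3,:3]@np.array([(uv[0]-K[0,2])/K[0,0],-(uv[1]-K[1,2])/K[1,1],-1.]);return T[:3,3],v/np.linalg.norm(v)
def plane(K,T,uv,z):
    o,v=ray(K,T,uv);return o+v*(z-o[2])/v[2]
def tri(r1,r2):
    A=np.zeros((3,3));b=np.zeros(3)
    for o,v in(r1,r2):
        P=np.eye(3)-np.outer(v,v);A+=P;b+=P@o
    p=np.linalg.solve(A,b);return p,[round(float(np.linalg.norm((np.eye(3)-np.outer(v,v))@(p-o))),4) for o,v in(r1,r2)]
```

Run:
```python
from h import *
np.set_printoptions(precision=4,suppress=True)
I={};
for n,(x0,y0,x1,y1) in dict(top=(350,310,390,350),side=(203,282,262,340)).items():
    p,K,T=load(n+'0');c=p[y0:y1,x0:x1].astype(int)
    m=(c.max(2)<55).astype(np.uint8)
    k,l,st,ce=cv2.connectedComponentsWithStats(m);i=1+np.argmax(st[1:,4])
    r=cv2.minAreaRect(np.argwhere(l==i)[:,::-1].astype(np.float32));print(n,st[i],ce[i]+[x0,y0],r)
    I[n]=(K,T,ce[i]+[x0,y0])
    a=np.deg2rad(r[2]);w,h=r[1];L=max(w,h)/2;d=np.array([np.cos(a),np.sin(a)]) if w>h else np.array([-np.sin(a),np.cos(a)])
    q=np.array(r[0])+[x0,y0]
    for s in(-1,1):print('  end',q+s*L*d,plane(K,T,q+s*L*d,.060))
    print(' on z=.055..062',plane(K,T,ce[i]+[x0,y0],.058))
print(tri(ray(*I['top']),ray(*I['side'])))
Kt,Tt=load('top0')[1:];Ks,Ts=load('side0')[1:]
for nm,a,b in[('handle L',(199,354),(220,162)),('handle R',(264,346),(224,197)),('panelR top',(294,315),(257,243)),('chest FR',(281,223),(357,186)),('chest FL',(148,243),(326,113)),('chest BR',(264,108),(493,168))]:
    print(nm,*tri(ray(Kt,Tt,a),ray(Ks,Ts,b)))
for nm,a,z in[('FR',(281,223),.115),('FL',(148,243),.115),('BR',(264,108),.115),('BL',(135,125),.115),('panel L out',(161,340),.103),('panel R out',(294,321),.103),('hL',(199,354),.077),('hR',(264,346),.077)]:print(nm,plane(Kt,Tt,a,z))
sc=lambda f,c:np.vstack(c)
a=cv2.resize(load('top0')[0][300:360,335:400],None,fx=9,fy=9)[:,:,::-1]
cv2.imwrite('pics/crop1.png',a)
```

```text
top [ 14   8  12  24 160] [369.625  329.7688] ((19.617647171020508, 19.47058868408203), (23.040882110595703, 7.276068210601807), 75.96376037597656)
  end [366.8235 318.2941] [ 0.4719 -0.0982  0.06  ]
  end [372.4118 340.6471] [ 0.4289 -0.1066  0.06  ]
 on z=.055..062 [ 0.4498 -0.1026  0.058 ]
side [  9   6  33  17 362] [227.895  295.8343] ((24.96885108947754, 13.742621421813965), (11.509225845336914, 32.00824737548828), 76.75948333740234)
  end [243.5475 292.077 ] [ 0.4735 -0.1006  0.06  ]
  end [212.3902 299.4082] [ 0.4306 -0.1102  0.06  ]
 on z=.055..062 [ 0.4514 -0.1038  0.058 ]
(array([ 0.4505, -0.1026,  0.0565]), [0.0006, 0.0006])
handle L [0.4153 0.2219 0.0765] [0.0012, 0.0012]
handle R [0.4293 0.1002 0.0813] [0.0048, 0.0048]
panelR top [0.486  0.0437 0.0233] [0.0008, 0.0008]
chest FR [0.6544 0.0607 0.1162] [0.0016, 0.0016]
chest FL [0.6242 0.3114 0.1208] [0.0032, 0.0032]
chest BR [0.8925 0.0903 0.1159] [0.0, 0.0]
FR [0.6531 0.0607 0.115 ]
FL [0.6224 0.3128 0.115 ]
BR [0.893  0.0904 0.115 ]
BL [0.8649 0.3472 0.115 ]
panel L out [0.4408 0.2862 0.103 ]
panel R out [0.4674 0.0409 0.103 ]
hL [0.4142 0.2215 0.077 ]
hR [0.4249 0.0995 0.077 ]
```

The triangulated grip is at (0.4505, -0.1026, 0.0565), and its length and height match the text. The bar lies about 0.2 rad from world x. The handle and chest give a yaw of about 0.12. I turn the tool first.

Add to h.py:
```python
from scipy.spatial.transform import Rotation as Ro
def delta(*ts):
    from plant import env
    s=env.get_state();R=Ro.from_rotvec(s['tool_rot']).as_matrix();p=np.array(s['tool_pos'])
    print('t',s['clock'],'pos',p.round(4),'ydir deg',np.rad2deg(np.arctan2(R[1,1],R[0,1])).round(2),'z',R[:,2].round(3),'q',np.round(s['joints'],2))
    for t in ts:
        t=np.array(t);print(t,'d tool',(R.T@(t-p)).round(4));p=t
```

```text
(no output)
```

>>> step_hand(
  plan=[
    {"spin": -0.156},
    {"spin": -0.156},
    {"spin": -0.156},
    {},
  ],
)

```text
clock: 0.6
tool_pos: [0.1786, 0.6506, 0.2222]
tool_rot: [0.311, -3.126, 0.001]
ft_force: [0.1, 0.1, -0.1]
grip_width: 0.998
gripper_force: 0.0
```

```bash
python3 -c "
from h import *;delta((.43,.42,.22),(.45,-.10,.20))"
```

```text
t 0.6 pos [0.1786 0.6506 0.2222] ydir deg 101.38 z [-0.    -0.001 -1.   ] q [-1.34  0.48 -0.08  1.55  0.04  1.11  0.34]
[0.43 0.42 0.22] d tool [-0.2009 -0.2757  0.0022]
[ 0.45 -0.1   0.2 ] d tool [ 0.083  -0.5137  0.0204]
```

>>> step_hand(
  plan=[
    {"xyz": [-0.033, -0.046, 0]},
    {"xyz": [-0.033, -0.046, 0]},
    {"xyz": [-0.033, -0.046, 0]},
    {"xyz": [-0.033, -0.046, 0]},
    {"xyz": [-0.033, -0.046, 0]},
    {"xyz": [-0.033, -0.046, 0]},
    {},
  ],
)

```text
clock: 1.48
tool_pos: [0.432, 0.415, 0.2226]
tool_rot: [-0.294, 3.126, -0.003]
ft_force: [0.0, -0.6, -0.6]
grip_width: 1.002
gripper_force: 0.0
```

```bash
python3 -c "
from h import *;delta((.45,-.10,.20))"
```

```text
t 1.475 pos [0.432  0.415  0.2226] ydir deg 100.74 z [ 0.002 -0.002 -1.   ] q [-0.89  0.35  0.02  1.75 -0.    1.04  0.89]
[ 0.45 -0.1   0.2 ] d tool [ 0.0784 -0.5092  0.0237]
```

>>> step_hand(
  plan=[
    {"xyz": [0.008, -0.05, 0]},
    {"xyz": [0.008, -0.05, 0]},
    {"xyz": [0.008, -0.05, 0]},
    {"xyz": [0.008, -0.05, 0]},
    {"xyz": [0.008, -0.05, 0]},
    {"xyz": [0.008, -0.05, 0]},
    {"xyz": [0.008, -0.05, 0]},
    {"xyz": [0.008, -0.05, 0.005]},
    {"xyz": [0.008, -0.05, 0.01]},
    {"xyz": [0.008, -0.05, 0.01]},
    {},
    {},
  ],
)

```text
clock: 2.98
tool_pos: [0.4487, -0.0848, 0.1976]
tool_rot: [0.313, -3.126, -0.001]
ft_force: [-0.0, -0.0, 0.2]
grip_width: 0.999
gripper_force: 0.0
```

Run:
```python
from plant import env
from h import *
delta((.4505,-.1026,.12),(.4505,-.1026,.0365))
s=env.get_state();d=env.get_image('wrist')
R=Ro.from_rotvec(s['tool_rot']).as_matrix();H=np.eye(4);H[:3,:3]=R;H[:3,3]=s['tool_pos']
T=H@d['mount'];np.savez('wrist0.npz',pixels=d['pixels'],intrinsics=d['intrinsics'],pose=T)
cv2.imwrite('pics/w0.png',d['pixels'][:,:,::-1])
```

```text
t 2.975 pos [ 0.4487 -0.0848  0.1976] ydir deg 101.44 z [-0.     0.001 -1.   ] q [-0.26  0.14  0.34  2.1  -0.06  0.91  1.89]
[ 0.4505 -0.1026  0.12  ] d tool [ 0.0018 -0.0179  0.0776]
[ 0.4505 -0.1026  0.0365] d tool [ 0.     -0.0001  0.0835]
```

View pics/w0.png

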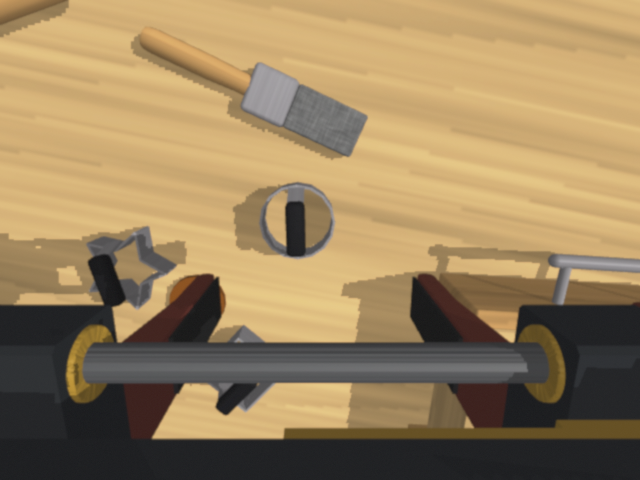

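The wrist view shows the round cutter at (297,221), with its grip bar from (295,203) to (295,255) in line with the image vertical. The alignment is right, so I check the position against this view.

Run:
```python
from h import *
np.set_printoptions(precision=4,suppress=True)
p,K,T=load('wrist0');x0,y0=270,190
c=p[y0:265,x0:325].astype(int);m=(c.max(2)<50).astype(np.uint8)
k,l,st,ce=cv2.connectedComponentsWithStats(m);i=1+np.argmax(st[1:,4]);r=cv2.minAreaRect(np.argwhere(l==i)[:,::-1].astype(np.float32))
uv=ce[i]+[x0,y0];print(st[i],uv,r)
for z in(.055,.06):print(plane(K,T,uv,z))
pt,Kt,Tt=load('top0');ps,Ks,Ts=load('side0')
print(tri(ray(K,T,uv),ray(Kt,Tt,(369.6,329.8))),tri(ray(K,T,uv),ray(Ks,Ts,(227.9,295.8))))
delta((.4505,-.1026,.12))
```

```text
[ 16  12  19  54 911] [294.9715 228.5895] ((24.939064025878906, 38.50148391723633), (53.228065490722656, 17.21438980102539), 88.60282135009766)
[ 0.4501 -0.1002  0.055 ]
[ 0.449  -0.1001  0.06  ]
(array([ 0.4488, -0.101 ,  0.0636]), [0.0011, 0.0011]) (array([ 0.4505, -0.1001,  0.054 ]), [0.0001, 0.0001])
t 3.025 pos [ 0.4489 -0.0843  0.1978] ydir deg 101.54 z [ 0.     0.001 -1.   ] q [-0.26  0.14  0.34  2.1  -0.06  0.91  1.89]
[ 0.4505 -0.1026  0.12  ] d tool [ 0.0021 -0.0183  0.0777]
```

>>> step_hand(
  plan=[
    {"xyz": [0.002, -0.017, 0]},
    {"xyz": [0, 0, 0.035]},
    {"xyz": [0, 0, 0.035]},
    {"xyz": [0, 0, 0.03]},
    {"xyz": [0, 0, 0.03]},
    {"xyz": [0, 0, 0.02]},
    {"xyz": [0, 0, 0.01]},
    {},
    {},
  ],
  jaw=1.0,
)

```text
clock: 4.15
tool_pos: [0.4507, -0.1028, 0.0384]
tool_rot: [-0.314, 3.124, 0.0]
ft_force: [0.0, -0.1, -0.3]
grip_width: 0.995
gripper_force: 0.0
```

```bash
python3 -c "
from h import *;delta((.450,-.101,.0365))"
```

```text
t 4.15 pos [ 0.4507 -0.1028  0.0384] ydir deg 101.49 z [ 0.001  0.    -1.   ] q [-0.14  0.43  0.28  2.21 -0.23  0.52  2.08]
[ 0.45   -0.101   0.0365] d tool [0.0003 0.0019 0.0019]
```

>>> step_hand(
  plan=[
    {"xyz": [0, 0.001, 0.002]},
    {},
    {},
    {},
    {},
    {},
    {},
    {},
  ],
  jaw=0.0,
)

```text
clock: 5.15
tool_pos: [0.4497, -0.1021, 0.0356]
tool_rot: [0.314, -3.126, -0.0]
ft_force: [-0.2, 0.3, -0.6]
grip_width: 0.181
gripper_force: 30.0
```

>>> step_hand(
  plan=[
    {"xyz": [0, 0, -0.02]},
    {"xyz": [0, 0, -0.03]},
    {"xyz": [0, 0, -0.04]},
    {"xyz": [0, 0, -0.04]},
    {"xyz": [0, 0, -0.03]},
    {},
  ],
)

```text
clock: 5.9
tool_pos: [0.4511, -0.1023, 0.1975]
tool_rot: [-0.314, 3.121, -0.0]
ft_force: [0.7, 0.5, -0.9]
grip_width: 0.182
gripper_force: 30.0
```

Run:
```python
from plant import env
from h import *
delta((.44,-.05,.22))
s=env.get_state();print(s['grip_width']*88,s['gripper_force'],s['ft_force'])
for n in ('side','top'):
    d=env.get_image(n);np.savez(f'{n}1.npz',**{k:d[k] for k in('pixels','intrinsics','pose')})
    cv2.imwrite(f'pics/{n}1.png',d['pixels'][:,:,::-1])
# drawer crop from initial top view (left), current side (right)
a=cv2.resize(load('top0')[0][215:360,145:305],None,fx=2.5,fy=2.5,interpolation=2)
b=cv2.resize(load('side1')[0][80:380,200:400],None,fx=1.9,fy=1.9,interpolation=2)
h=max(a.shape[0],b.shape[0]);f=lambda i:cv2.copyMakeBorder(i,0,h-i.shape[0],0,0,0)
o=np.hstack([f(a),f(b)]);print(o.shape);cv2.imwrite('pics/c2.png',o[:,:,::-1])
```

```text
t 5.9 pos [ 0.4511 -0.1023  0.1975] ydir deg 101.47 z [ 0.005  0.    -1.   ] q [-0.25  0.15  0.38  2.1  -0.07  0.9   1.94]
[ 0.44 -0.05  0.22] d tool [ 0.0004  0.0534 -0.0226]
16.04005674011536 29.971901178359985 [ 0.66282362  0.5299222  -0.87095248]
(570, 780, 3)
```

View pics/c2.png

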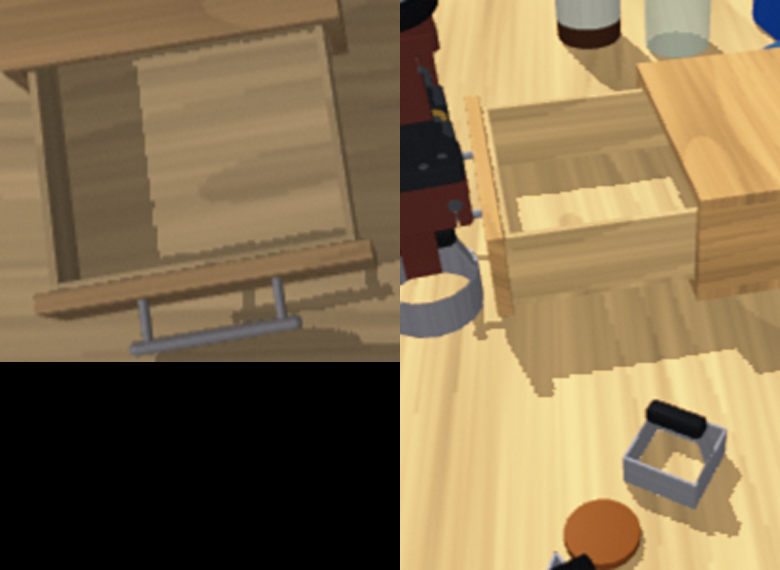

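The left crop shows the front panel's inner top edge from about (175,328) to (287,310) in the top image. The floor's lit-patch corner is at top (207,318) and side (262,183). The right crop shows the cutter lifted and hanging level.

Run:
```python
from h import *
np.set_printoptions(precision=4,suppress=True)
Kt,Tt=load('top0')[1:];Ks,Ts=load('side0')[1:]
print('floor corner',tri(ray(Kt,Tt,(207,318)),ray(Ks,Ts,(261.6,182.6))))
print('floor far corner',tri(ray(Kt,Tt,(199.5,240.5)),ray(Ks,Ts,(342,173.7))))
L=plane(Kt,Tt,(175,328.2),.103);R=plane(Kt,Tt,(287,310.2),.103);print('inner',L,R,np.arctan2(L[0]-R[0],R[1]-L[1]))
print('panel top outer L',tri(ray(Kt,Tt,(159.4,337.8)),ray(Ks,Ts,(236,131))))
yaw=.12;x=np.array([np.cos(yaw),np.sin(yaw)]);y=np.array([-x[1],x[0]])
hm=np.array([.4195,.161])
for n,q in[('inner',((L+R)/2)[:2]),('chest front',np.array([.6378,.1868])),('handleL',np.array([.4153,.2219])),('hR',np.array([.4249,.0995])),('inL',L[:2]),('inR',R[:2])]:print(n,x@(q-hm),y@(q-hm))
delta()
```

```text
floor corner (array([0.4884, 0.2179, 0.0262]), [0.002, 0.002])
floor far corner (array([0.6494, 0.2355, 0.0239]), [0.0026, 0.0026])
inner [0.4615 0.261  0.103 ] [0.4878 0.0534 0.103 ] -3.015610391835588
panel top outer L (array([0.4457, 0.2892, 0.104 ]), [0.0009, 0.0009])
inner 0.054313953910321774 -0.01039448838455154
chest front 0.21981870015495317 -0.0005187120461413621
handleL 0.0031206771533089667 0.06096483719411389
hR -0.002001134114657647 -0.06170417702437294
inL 0.053688168664889145 0.09421106149592867
inR 0.054939739155754445 -0.11500003826503176
t 6.0 pos [ 0.4493 -0.102   0.195 ] ydir deg 101.48 z [-0.001  0.    -1.   ] q [-0.25  0.15  0.38  2.1  -0.07  0.9   1.94]
```

Floor measured at 24–26 mm (text: 22). The inner front face is about 52 mm behind the handle. Target for the ring centre is (0.5505, 0.177), and TCP z is about 0.058 when the cutter stands.

>>> step_hand(
  plan=[
    {"xyz": [-0.01, 0.017, 0]},
    {"xyz": [-0.02, 0.032, 0]},
    {"xyz": [-0.02, 0.032, 0]},
    {"xyz": [-0.02, 0.032, 0]},
    {"xyz": [-0.02, 0.032, 0]},
    {"xyz": [-0.02, 0.032, 0]},
    {"xyz": [-0.02, 0.032, 0]},
    {"xyz": [-0.015, 0.028, 0]},
    {"xyz": [-0.01, 0.016, 0]},
    {},
    {},
  ],
)

```text
clock: 7.38
tool_pos: [0.551, 0.1748, 0.1951]
tool_rot: [0.311, -3.125, 0.002]
ft_force: [-0.5, -0.7, -0.8]
grip_width: 0.182
gripper_force: 30.0
```

Run:
```python
from plant import env
from h import *
delta((.5505,.177,.075),(.5505,.177,.058))
s=env.get_state();print(s['grip_width']*88,s['gripper_force'])
d=env.get_image('top');cv2.imwrite('pics/t2.png',d['pixels'][:,:,::-1])
```

```text
t 7.375 pos [0.551  0.1748 0.1951] ydir deg 101.37 z [-0.001 -0.001 -1.   ] q [-0.59  0.35  0.23  1.83 -0.09  0.97  1.44]
[0.5505 0.177  0.075 ] d tool [-1.000e-04  2.400e-03  1.201e-01]
[0.5505 0.177  0.058 ] d tool [-0.     0.     0.017]
16.016328853578035 29.971751868724823
```

View pics/t2.png

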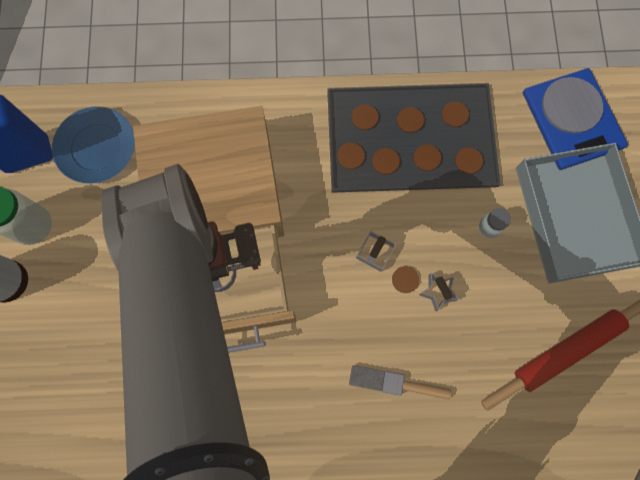

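The top view shows the ring at about (222,278), inside the drawer opening, between the front panel (y≈315) and the chest edge (y≈232). I lower it.

>>> step_hand(
  plan=[
    {"xyz": [0, 0.002, 0.02]},
    {"xyz": [0, 0, 0.03]},
    {"xyz": [0, 0, 0.03]},
    {"xyz": [0, 0, 0.02]},
    {"xyz": [0, 0, 0.015]},
    {"xyz": [0, 0, 0.01]},
    {"xyz": [0, 0, 0.005]},
    {},
    {},
  ],
)

```text
clock: 8.55
tool_pos: [0.5514, 0.1787, 0.0662]
tool_rot: [-0.314, 3.125, 0.001]
ft_force: [0.3, 1.2, -0.6]
grip_width: 0.18
gripper_force: 30.0
```

```bash
python3 -c "
from h import *;delta((.5505,.177,.058))"
```

```text
t 8.55 pos [0.5514 0.1787 0.0662] ydir deg 101.47 z [ 0.001  0.    -1.   ] q [-0.56  0.52  0.19  1.92 -0.14  0.71  1.48]
[0.5505 0.177  0.058 ] d tool [ 0.0012 -0.0015  0.0082]
```

>>> step_hand(
  plan=[
    {"xyz": [0, 0, 0.003]},
    {"xyz": [0, 0, 0.002]},
    {"xyz": [0, 0, 0.001]},
    {},
    {},
  ],
)

```text
clock: 9.18
tool_pos: [0.551, 0.1786, 0.0597]
tool_rot: [-0.314, 3.126, 0.0]
ft_force: [-0.5, -0.2, -0.2]
grip_width: 0.181
gripper_force: 30.0
```

>>> step_hand(
  plan=[
    {"xyz": [0, 0, 0.001]},
    {"xyz": [0, 0, 0.001]},
    {},
    {},
  ],
)

```text
clock: 9.68
tool_pos: [0.551, 0.1786, 0.0576]
tool_rot: [0.314, -3.126, -0.0]
ft_force: [0.3, 0.4, -1.0]
grip_width: 0.181
gripper_force: 30.0
```

>>> step_hand(
  plan=[
    {"xyz": [0, 0, 0.001]},
    {},
    {},
  ],
)

```text
clock: 10.05
tool_pos: [0.5519, 0.1788, 0.0575]
tool_rot: [-0.314, 3.124, 0.001]
ft_force: [-0.5, -0.8, 4.9]
grip_width: 0.181
gripper_force: 30.0
```

>>> step_hand(
  plan=[
    {"xyz": [0, 0, 0.001]},
    {},
    {},
  ],
)

```text
clock: 10.42
tool_pos: [0.5529, 0.179, 0.0575]
tool_rot: [-0.313, 3.122, 0.002]
ft_force: [-0.4, 0.1, 10.7]
grip_width: 0.177
gripper_force: 30.0
```

Contact at z=0.0575, as predicted. I ease off, release and retreat straight up.

>>> step_hand(
  plan=[
    {"xyz": [0, 0, -0.0015]},
    {},
    {},
  ],
)

```text
clock: 10.8
tool_pos: [0.5513, 0.1787, 0.0575]
tool_rot: [-0.314, 3.125, 0.0]
ft_force: [-0.1, -0.3, 4.9]
grip_width: 0.185
gripper_force: 30.0
```

>>> step_hand(
  plan=[
    {},
    {},
    {},
    {},
    {},
  ],
  jaw=0.7,
)

```text
clock: 11.42
tool_pos: [0.5509, 0.1786, 0.0571]
tool_rot: [0.314, -3.126, 0.0]
ft_force: [0.1, -1.2, 1.0]
grip_width: 0.687
gripper_force: 0.0
```

>>> step_hand(
  plan=[
    {"xyz": [0, 0, -0.01]},
    {"xyz": [0, 0, -0.02]},
    {"xyz": [0, 0, -0.03]},
    {"xyz": [0, 0, -0.04]},
    {"xyz": [0, 0, -0.04]},
    {},
  ],
)

```text
clock: 12.18
tool_pos: [0.5531, 0.1792, 0.2012]
tool_rot: [-0.313, 3.119, 0.004]
ft_force: [0.7, 0.2, -0.6]
grip_width: 0.7
gripper_force: 0.0
```

>>> step_hand(
  plan=[
    {"xyz": [0.03, 0, 0]},
    {"xyz": [0.05, 0, 0]},
    {"xyz": [0.05, 0, 0]},
    {"xyz": [0.02, 0, 0]},
    {},
  ],
)

```text
clock: 12.8
tool_pos: [0.4026, 0.1484, 0.1969]
tool_rot: [0.315, -3.125, -0.0]
ft_force: [0.6, -0.3, -0.3]
grip_width: 0.697
gripper_force: 0.0
```

Run:
```python
from plant import env
from h import *
delta((.385,.157,.17),(.385,.157,.055))
for n in('side','wrist'):
    d=env.get_image(n);cv2.imwrite(f'pics/{n}3.png',d['pixels'][:,:,::-1])
a=cv2.imread('pics/side3.png')[60:300,180:500];b=cv2.imread('pics/wrist3.png')
cv2.imwrite('pics/c3.png',np.hstack([cv2.resize(a,(440,330)),cv2.resize(b,(350,330))]))
```

```text
t 12.8 pos [0.4026 0.1484 0.1969] ydir deg 101.51 z [-0.001  0.    -1.   ] q [-0.69  0.09  0.2   2.15 -0.02  0.9   1.3 ]
[0.385 0.157 0.17 ] d tool [0.0155 0.012  0.0269]
[0.385 0.157 0.055] d tool [-1.00e-04 -0.00e+00  1.15e-01]
```

View pics/c3.png

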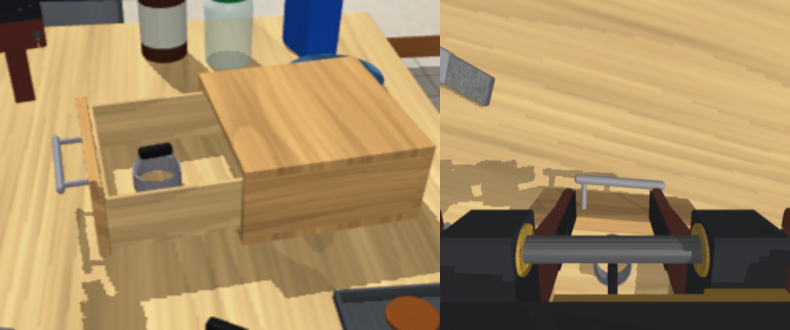

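The cutter stands upright on the drawer floor, released. Next I close the fingers and go down in front of the handle, a little left of its middle to stay within reach.

>>> step_hand(
  plan=[
    {"xyz": [0.003, 0.021, 0]},
    {"xyz": [0.003, 0.021, 0]},
    {},
    {},
  ],
  jaw=0.0,
)

```text
clock: 13.4
tool_pos: [0.3905, 0.1881, 0.197]
tool_rot: [0.313, -3.126, 0.001]
ft_force: [0.6, -0.0, -0.6]
grip_width: 0.284
gripper_force: 0.0
```

```bash
python3 -c "
from h import *;delta((.388,.188,.06))"
```

```text
t 13.4 pos [0.3905 0.1881 0.197 ] ydir deg 101.43 z [-0.    -0.001 -1.   ] q [-0.75  0.1   0.16  2.14 -0.02  0.9   1.2 ]
[0.388 0.188 0.06 ] d tool [0.0024 0.0005 0.137 ]
```

>>> step_hand(
  plan=[
    {"xyz": [0.003, 0, 0]},
    {"xyz": [0, 0, 0.02]},
    {"xyz": [0, 0, 0.03]},
    {"xyz": [0, 0, 0.03]},
    {"xyz": [0, 0, 0.02]},
    {},
  ],
)

```text
clock: 14.15
tool_pos: [0.386, 0.187, 0.0962]
tool_rot: [0.312, -3.123, 0.003]
ft_force: [0.4, 0.0, -0.3]
grip_width: 0.004
gripper_force: 0.0
```

>>> step_hand(
  plan=[
    {"xyz": [0, 0, 0.015]},
    {"xyz": [0, 0, 0.015]},
    {"xyz": [0, 0, 0.007]},
    {},
    {},
  ],
)

```text
clock: 14.78
tool_pos: [0.3872, 0.1883, 0.0608]
tool_rot: [-0.314, 3.125, 0.001]
ft_force: [-0.8, 0.2, 0.6]
grip_width: 0.006
gripper_force: 0.0
```

```bash
python3 -c "
from h import *;delta((.388,.188,.06))"
```

```text
t 14.775 pos [0.3872 0.1883 0.0608] ydir deg 101.46 z [ 0.001  0.001 -1.   ] q [-0.72  0.34  0.14  2.26 -0.09  0.55  1.26]
[0.388 0.188 0.06 ] d tool [-0.0007 -0.0004  0.0008]
```

>>> step_hand(
  plan=[
    {"xyz": [-0.005, 0, 0]},
    {"xyz": [-0.005, 0, 0]},
    {"xyz": [-0.005, 0, 0]},
    {"xyz": [-0.005, 0, 0]},
    {"xyz": [-0.006, -0.001, 0]},
    {"xyz": [-0.008, -0.001, 0]},
    {"xyz": [-0.01, -0.001, 0]},
    {"xyz": [-0.01, -0.001, 0]},
    {"xyz": [-0.01, -0.001, 0]},
    {"xyz": [-0.01, -0.001, 0]},
    {"xyz": [-0.01, -0.001, 0]},
    {"xyz": [-0.01, -0.001, 0]},
  ],
)

```text
clock: 16.27
tool_pos: [0.4812, 0.1991, 0.0601]
tool_rot: [0.314, -3.126, -0.0]
ft_force: [-1.2, 1.0, -0.4]
grip_width: 0.005
gripper_force: 0.7
```

>>> step_hand(
  plan=[
    {"xyz": [-0.01, -0.001, 0]},
    {"xyz": [-0.01, -0.001, 0]},
    {"xyz": [-0.01, -0.001, 0]},
    {"xyz": [-0.01, -0.001, 0]},
    {"xyz": [-0.01, -0.001, 0]},
    {"xyz": [-0.01, -0.001, 0]},
    {"xyz": [-0.006, 0, 0]},
    {"xyz": [-0.004, 0, 0]},
    {"xyz": [-0.002, 0, 0]},
    {},
  ],
)

```text
clock: 17.52
tool_pos: [0.5525, 0.2074, 0.0602]
tool_rot: [-0.314, 3.126, 0.0]
ft_force: [-0.2, -0.1, -0.4]
grip_width: 0.006
gripper_force: 0.0
```

Run:
```python
from plant import env
from h import *
delta()
d=env.get_image('side');cv2.imwrite('pics/s4.png',d['pixels'][60:300,100:500,::-1])
```

```text
t 17.525 pos [0.5525 0.2074 0.0602] ydir deg 101.46 z [ 0.  0. -1.] q [-0.57  0.54  0.14  1.9  -0.11  0.71  1.41]
```

View pics/s4.png

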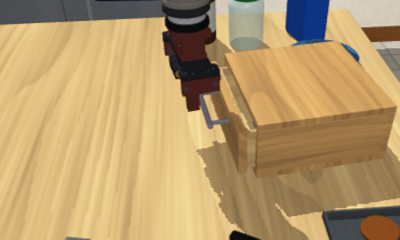

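The drawer is nearly shut. A gap of about 15 mm remains at (250,145) in the crop. I continue gently until the stop shows up as force.

>>> step_hand(
  plan=[
    {"xyz": [-0.003, 0, 0]},
    {"xyz": [-0.003, 0, 0]},
    {"xyz": [-0.003, 0, 0]},
    {"xyz": [-0.003, 0, 0]},
    {},
  ],
)

```text
clock: 18.2
tool_pos: [0.5645, 0.2101, 0.0602]
tool_rot: [-0.314, 3.125, 0.0]
ft_force: [0.3, 0.7, -0.6]
grip_width: 0.01
gripper_force: 0.0
```

>>> step_hand(
  plan=[
    {"xyz": [-0.002, 0, 0]},
    {"xyz": [-0.002, 0, 0]},
    {"xyz": [-0.002, 0, 0]},
    {},
  ],
)

```text
clock: 18.7
tool_pos: [0.5696, 0.2109, 0.0601]
tool_rot: [0.314, -3.125, 0.0]
ft_force: [-2.4, -0.3, 1.3]
grip_width: 0.006
gripper_force: 1.2
```

>>> step_hand(
  plan=[
    {"xyz": [-0.002, 0, 0]},
    {"xyz": [-0.002, 0, 0]},
    {},
  ],
)

```text
clock: 19.08
tool_pos: [0.5699, 0.211, 0.0597]
tool_rot: [0.313, -3.118, 0.002]
ft_force: [-13.0, -2.5, 9.8]
grip_width: 0.005
gripper_force: 6.5
```

The hard stop is reached: 13 N, with no further travel. I back off and rise clear.

>>> step_hand(
  plan=[
    {"xyz": [0.01, 0, 0]},
    {"xyz": [0.02, 0, 0]},
    {"xyz": [0.03, 0, 0]},
    {"xyz": [0.03, 0, 0]},
    {"xyz": [0, 0, -0.04]},
    {"xyz": [0, 0, -0.05]},
    {"xyz": [0, 0, -0.05]},
    {},
    {},
    {},
  ],
)

```text
clock: 20.32
tool_pos: [0.4848, 0.1936, 0.1987]
tool_rot: [0.314, -3.124, 0.002]
ft_force: [0.1, 0.3, 0.2]
grip_width: 0.005
gripper_force: 0.0
```

Run:
```python
from plant import env
from h import *
delta()
d=env.get_image('side');cv2.imwrite('pics/s5.png',d['pixels'][60:300,100:500,::-1])
```

```text
t 20.325 pos [0.4848 0.1936 0.1987] ydir deg 101.48 z [-0.002 -0.001 -1.   ] q [-0.65  0.25  0.18  1.95 -0.06  0.94  1.33]
```

View pics/s5.png

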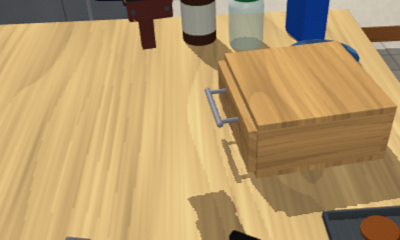

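The drawer front sits flush against the chest at about (245,125) in the crop, and the gripper is clear.

```bash
python3 -c "
from plant import env
print(env.close_job())"
```

```text
the job is handed in; nothing more can be done
None
```

The round cutter was set down upright and released in the drawer, the drawer was pushed shut to its hard stop, and the job is handed in; no verdict came back, and I could not see the cutter once the drawer was closed.

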